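# Snap the tub lid shut all the way round

### The job

The grey lid of the wide white plastic tub on the bench mat is not properly closed: some sections of its rim still stand up. Press the rim down, all the way round, until every section has clicked fully shut. Only press: do not lift, tip or shove the tub away from where it stands, and leave the things around it alone.

Things in the scene. Friction and masses are not known exactly. Their poses are not given: they have to be found in the camera images.
- tub: white round plastic tub with a grey lid, half full, about 0.9 kg, loose on the black bench mat (mat top 4 mm above the work surface); by far the widest round thing there. 160 mm across at the foot, 198 mm across the lid, 136 mm high over raised rim sections, 130 mm over shut ones. Origin: centre of its underside, z up. A thin wire bail hangs down its wall on the -x side.
- lid_centre (a point): centre of the lid's flat round panel (156 mm across), on the tub's axis, 127 mm above its underside. The lid does not come off. Around the panel runs its rim, 21 mm wide (radius 78 to 99 mm), which thin slits divide into six equal sections of 60 degrees. A small pull tab sticks out of the skirt of section 0, towards the tub's +x.
- rim0_top (a point): centre of the flat top face of rim section 0, 88.5 mm from the tub's axis, 0 degrees counter-clockwise (from above) from the tub's +x; moves with the section. The section is an arc about 88 mm long and 21 mm wide, free air on both sides of it above the panel and outside the rim. Sections 1 to 5 are the same.
- rim1_top (a point): centre of the flat top face of rim section 1, 88.5 mm from the tub's axis, 60 degrees counter-clockwise (from above) from the tub's +x; moves with the section. z up.
- rim2_top (a point): centre of the flat top face of rim section 2, 88.5 mm from the tub's axis, 120 degrees counter-clockwise (from above) from the tub's +x; moves with the section. z up.
- rim3_top (a point): centre of the flat top face of rim section 3, 88.5 mm from the tub's axis, 180 degrees counter-clockwise (from above) from the tub's +x; moves with the section. z up.
- rim4_top (a point): centre of the flat top face of rim section 4, 88.5 mm from the tub's axis, 240 degrees counter-clockwise (from above) from the tub's +x; moves with the section. z up.
- rim5_top (a point): centre of the flat top face of rim section 5, 88.5 mm from the tub's axis, 300 degrees counter-clockwise (from above) from the tub's +x; moves with the section. z up.
- rim0 (a joint): rim section 0, m, grows downward: 0 = raised (top 136 mm above the tub's underside), 0.006 = clicked shut (130 mm). A snap: it resists up to about 8 N over the first 3 mm, then jumps the rest by itself and stays; let go earlier, it springs back up. Below it is a hard stop. Some sections may be shut already; pressing those again does no harm. Sections 1 to 5 are the same.
- rim1 (a joint): rim section 1, m, grows downward: 0 = raised (top 136 mm above the tub's underside), 0.006 = clicked shut (130 mm).
- rim2 (a joint): rim section 2, m, grows downward: 0 = raised (top 136 mm above the tub's underside), 0.006 = clicked shut (130 mm).
- rim3 (a joint): rim section 3, m, grows downward: 0 = raised (top 136 mm above the tub's underside), 0.006 = clicked shut (130 mm).
- rim4 (a joint): rim section 4, m, grows downward: 0 = raised (top 136 mm above the tub's underside), 0.006 = clicked shut (130 mm).
- rim5 (a joint): rim section 5, m, grows downward: 0 = raised (top 136 mm above the tub's underside), 0.006 = clicked shut (130 mm).
- jar: small glass jar with a black cap, 60 mm across, 100 mm high; loose on the mat, not part of the job. Origin at its underside.
- brush: flat brush with a wooden handle, lying, 210 mm long; loose on the mat, not part of the job. Origin at its underside.
- rosette: copper rosette (flower ornament), about 86 mm across, 23 mm high; loose on the mat, not part of the job. Origin at its underside.
- spire: copper spire tip, standing cone, 72 mm across at the foot, 87 mm high; loose on the mat, not part of the job. Origin at its underside.
- hammer: hammer, lying, 250 mm long, 80 mm across the head; loose on the mat, not part of the job. Origin at its underside.
- rivetbox: full, heavy cardboard box of rivets, 70 x 100 x 35 mm, on the mat; it does not shift. Not part of the job. Origin: centre of its underside.
Mind the look-alikes: they are no part of the job. Leave any orange or purple look-alike of the tub alone.

How it is judged:
By the outcome, as a careful person would: the job done as asked, in the order asked, and still so for the second after the job is handed in, with the robot touching nothing.
It also fails if it takes over 54 s, if anything falls off the work surface, if the arm or the gripper's body presses on something with over 40 N, if the wrist force passes 120 N, or if a joint passes its speed limit or range.

### The arm

A 6-joint arm with a two-finger parallel gripper is mounted at the origin on the work surface. World frame = base frame: x ahead of the robot, y to its left, z up, the work surface at z = 0. Lengths are in m, angles in degrees, forces in N, time in s.
With the tool pointing down it reaches from about 0.25 to 0.8 m from the base axis. Payload 3.9 kg.
Tool frame: the origin (TCP) lies at the very end of the fingers, on their centre line; the grasp point (between the pads) lies manip.grasp_offset behind it (manip.grasp_offset is the distance from the TCP to the grasp point, in m); z points along the fingers, y is the direction in which the jaws open and shut (so a half turn about z gives the same grasp; the last joint's range is limited). The gripper opens to 85 mm and grips with 20 to 120 N. Pads are 22 mm wide; open, the fingers measure 114 mm over their backs; the gripper's body (76 mm by 85 mm) begins 54 mm behind the grasp point. The pads swing forward as they close: fully open they stand 13 mm farther back than shut.
Start: joints at [76.604, 14.897, -7.913, 67.191, 0, 90], TCP at [0.122, 0.511, 0.231] pointing down, gripper open.
Joint ranges: [-159.42, 159.42], [-47.68, 98.78], [-73.54, 78.23], [-108.79, 121.32], [-90, 84.71], [-180, 180]. Speed limits (degrees/s): [147.25, 147.25, 180, 180, 180, 180].

### API

Orientations are given as a 3x3 rotation matrix whose columns are the frame's x, y, z axes.
In Python, from workcell import manip gives the robot as it stands. The module is installed in compiled form; this text tells all that it offers.
- The arm moves only by the shell command python3 -m jog 'ROWS' [OPENING] [FORCE]. ROWS is JSON, a list that holds one entry, the list of rows, each a list of 6 numbers: the shift along the tool's x, y, z in cm, then the turn, a rotation vector about the tool's x, y, z in degrees. In form: [[[x, y, z, wx, wy, wz], ...]]. A call has 1 to 12 rows; each row is the pose to reach, as a shift and turn from the pose commanded when the call began, along the tool's axes at that moment; what a row does not reach only later rows make up. A row lasts 1/12 s, in which the tool goes at most 41.7 mm and 7.16 degrees, less where a joint would pass 70% of its speed; a pose out of reach is approached as far as the arm can. A call with a gripper value outside its range is refused whole. OPENING is the closure in counts, from 0 (fully open) to 255 (shut), set as the call begins (- or left out, the last holds). The fingers move at their own pace and stop on an object; FORCE is the grip in N (left out, the last holds). Time passes only in rows, so rows that repeat a pose let the fingers close. It gives the time, the measured TCP pose, the force and the opening at its end, in the units of the state.
- manip.get_obs(): the state, without advancing time (a new reading comes with each control period).
- manip.get_image(name): name is "side" or "top"; returns the picture (480x640x3 uint8, red, green, blue); there is no depth.
- manip.get_calibration(name): a dict with "vertical_fov" (degrees; the focal length in pixels is half the picture's height over the tangent of half this angle, whatever the lens; pixels are square), "cx", "cy" (the principal point, pixels), "dist" ([k1, k2, p1, p2, k3] as OpenCV has them; the pictures are not rectified), "camera_from_world" (4x4, takes a point from world to camera coordinates). Camera axes: x right, y down, z forward; pixel columns grow to the right and rows downward; lengths in m; the calibration is good to about 2 mm. A picture is of the moment at which its call begins. get_calibration takes no time and is no camera call.
- manip.finish_job(): hands the job in, once; it reports no verdict.
The state is a dict: "clock": time; "joint_pos": joint angles; "joint_vel": joint speeds; "tau": joint torques, N m; "tcp_pos": TCP position; "ee_rot": TCP orientation; "force": force on the tool from outside, world axes, zero at the start; "moment": the same for the moment, N m; "gripper_width": finger opening in m.
Only numpy, scipy, OpenCV 4.12 (cv2) and the standard library are available. Lean on these libraries where they do the work, as an engineer would, in place of code of your own. Each camera call takes 0.05 s, during which the arm holds its last target.

## Working session

There is one attempt and no reset: what is moved stays moved. The work goes in short steps, Python scripts to look and compute and a shell command to move; the robot and the scene stay as the last step left them, time stands still between calls to the robot, and variables do not carry over. Pictures are saved under pics/ and viewed, and the job is handed in when it is done.

```bash
mkdir -p pics; python3 - <<'E'
from workcell import manip
import cv2
for n in("top","side"):
    cv2.imwrite(f"pics/{n}0.png",manip.get_image(n)[:,:,::-1])
    print(manip.get_calibration(n))
print(manip.get_obs(),manip.grasp_offset)
E
```

```text
{'vertical_fov': 54.566672645840235, 'cx': 317.6276786801216, 'cy': 241.8802349311585, 'dist': array([-0.10429461,  0.        ,  0.        ,  0.        ,  0.        ]), 'camera_from_world': array([[ 0.00940521, -0.99995266,  0.00249302,  0.08133471],
       [-0.99903782, -0.00950335, -0.04281498,  0.49432543],
       [ 0.04283665, -0.00208794, -0.99907991,  1.11574437],
       [ 0.        ,  0.        ,  0.        ,  1.        ]])}
{'vertical_fov': 46.63971370715389, 'cx': 335.2283249269662, 'cy': 235.77205306822142, 'dist': array([-0.05681106,  0.        ,  0.        ,  0.        ,  0.        ]), 'camera_from_world': array([[ 0.91924648, -0.39360797,  0.00766014, -0.4468877 ],
       [-0.34598462, -0.81700276, -0.46130374,  0.27796202],
       [ 0.18783119,  0.42140154, -0.88720921,  1.34686262],
       [ 0.        ,  0.        ,  0.        ,  1.        ]])}
{'clock': 0.1, 'joint_pos': array([ 7.66047398e+01,  1.49359780e+01, -7.97785616e+00,  6.71908333e+01,
       -1.82512053e-03,  9.00009219e+01]), 'joint_vel': array([ 0.03437286, -0.01905738,  0.1965074 ,  0.06178784, -0.03715932,
        0.02388035]), 'tau': array([ 5.58313441e-04, -4.06509268e+01,  2.54526937e+01,  1.00826577e-02,
        4.31334286e-05, -1.78938379e-06]), 'tcp_pos': array([0.12149363, 0.51012003, 0.23051483]), 'ee_rot': array([[-9.72791331e-01,  2.31682696e-01, -3.92220242e-04],
       [ 2.31683026e-01,  9.72789695e-01, -1.78447299e-03],
       [-3.18837039e-05, -1.82679063e-03, -9.99998331e-01]]), 'force': array([-0.12729098, -0.05296072, -0.04027023]), 'moment': array([0.00622398, 0.02672137, 0.02149301]), 'gripper_width': 0.08508608882161912} 0.0187
```

View pics/top0.png

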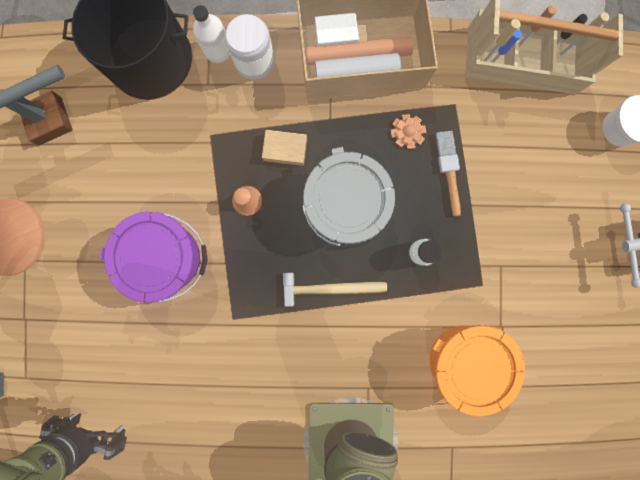

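View pics/side0.png

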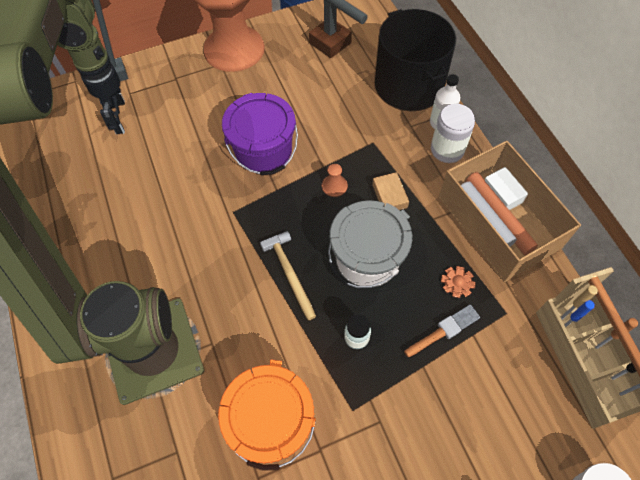

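The top view shows the grey lid at about (349,198), with its tab at about (338,152). The side view shows the lid at about (370,237). Next I'll zoom in and measure.

```bash
cat > h.py <<'E'
import numpy as np,cv2
from workcell import manip
def cal(n):
    c=manip.get_calibration(n);f=240/np.tan(np.radians(c["vertical_fov"]/2))
    return np.array([[f,0,c["cx"]],[0,f,c["cy"]],[0,0,1]]),c["dist"],c["camera_from_world"]
def ray(n,uv,z):
    K,d,T=cal(n);p=cv2.undistortPoints(np.array(uv,float).reshape(-1,1,2),K,d).reshape(-1,2)
    R=T[:3,:3];o=-R.T@T[:3,3];v=np.c_[p,np.ones(len(p))]@R
    return o+v*((z-o[2])/v[:,2])[:,None]
def proj(n,X):
    K,d,T=cal(n);return cv2.projectPoints(np.array(X,float).reshape(-1,1,3),cv2.Rodrigues(T[:3,:3])[0],T[:3,3],K,d)[0].reshape(-1,2)
E
python3 - <<'E'
from h import *
for n,(x0,y0,x1,y1) in (("top",(290,140,410,250)),("side",(315,190,425,295))):
    im=cv2.imread(f"pics/{n}0.png")
    cv2.imwrite(f"pics/{n}0z.png",cv2.resize(im[y0:y1,x0:x1],None,fx=5,fy=5,interpolation=cv2.INTER_CUBIC))
im=cv2.imread("pics/top0.png").astype(int)
m=((im.min(2)>75)&(im.max(2)-im.min(2)<25)).astype(np.uint8)
m[:135]=0;m[255:]=0;m[:,:290]=0;m[:,408:]=0
m=cv2.morphologyEx(m,cv2.MORPH_OPEN,np.ones((3,3)))
cs=max(cv2.findContours(m,0,cv2.CHAIN_APPROX_NONE)[0],key=cv2.contourArea)[:,0]
P=ray("top",cs,.137)[:,:2]
# robust circle fit, outer rim
from scipy.optimize import least_squares
r=least_squares(lambda q:np.hypot(*(P-q[:2]).T)-q[2],[.5,0,.1],loss="soft_l1",f_scale=.001)
print(r.x)
d=np.hypot(*(P-r.x[:2]).T)-r.x[2]
for p,e,c in zip(P,d,cs):
    if abs(e)>.004: print(c,np.round(e*1e3,1),np.round(np.degrees(np.arctan2(*(p-r.x[:2])[::-1]))))
E
```

```text
[0.6016321  0.00647421 0.12126266]
[308 135] 36.6 41.0
[308 136] 34.9 41.0
[308 137] 33.2 42.0
[309 138] 30.1 42.0
[309 139] 28.5 42.0
[310 140] 25.3 42.0
[309 141] 25.2 43.0
[309 142] 23.5 44.0
[309 143] 21.9 45.0
[309 144] 20.3 45.0
[309 145] 18.8 46.0
[310 146] 15.7 46.0
[310 147] 14.1 47.0
[310 148] 12.6 47.0
[310 149] 11.1 48.0
[309 150] 11.2 49.0
[309 151] 9.8 50.0
[309 152] 8.3 51.0
[309 153] 6.9 52.0
[309 154] 5.5 52.0
[309 155] 4.2 53.0
[308 156] 4.6 55.0
[308 164] -4.9 62.0
[307 165] -4.1 63.0
[307 166] -5.1 64.0
[307 167] -6.0 65.0
[307 168] -7.0 66.0
[307 169] -7.9 67.0
[307 170] -8.7 68.0
[307 171] -9.6 69.0
[307 172] -10.4 70.0
[307 173] -11.1 71.0
[308 174] -13.9 72.0
[308 175] -14.6 73.0
[308 176] -15.2 74.0
[307 177] -13.7 76.0
[306 178] -12.2 77.0
[306 179] -12.7 78.0
[306 180] -13.1 79.0
[306 181] -13.5 80.0
[305 182] -11.8 82.0
[304 183] -9.9 83.0
[304 184] -10.2 84.0
[304 185] -10.4 85.0
[304 186] -10.6 86.0
[304 187] -10.8 87.0
[304 188] -10.9 89.0
[303 189] -8.8 90.0
[303 190] -8.8 91.0
[303 191] -8.8 92.0
[303 192] -8.7 93.0
[303 193] -8.6 94.0
[303 194] -8.4 
[... 6754 characters left out ...]
1.1 27.0
[332 144] -9.1 27.0
[332 143] -7.1 26.0
[333 142] -6.0 25.0
[339 135] 4.2 16.0
[338 135] 4.8 17.0
[337 135] 5.5 18.0
[336 135] 6.1 19.0
[335 135] 6.9 20.0
[334 135] 7.6 21.0
[333 135] 8.4 22.0
[332 135] 9.2 23.0
[331 135] 10.0 24.0
[330 135] 10.9 25.0
[329 135] 11.8 25.0
[328 135] 12.7 26.0
[327 135] 13.7 27.0
[326 135] 14.7 28.0
[325 135] 15.7 29.0
[324 135] 16.7 30.0
[323 135] 17.8 30.0
[322 135] 18.9 31.0
[321 135] 20.0 32.0
[320 135] 21.2 33.0
[319 135] 22.3 33.0
[318 135] 23.5 34.0
[317 136] 22.9 35.0
[316 136] 24.2 36.0
[315 137] 23.6 37.0
[314 136] 26.7 37.0
[314 135] 28.5 37.0
[313 135] 29.8 38.0
[312 135] 31.1 38.0
[311 135] 32.5 39.0
[310 135] 33.8 39.0
[309 135] 35.2 40.0
```

View pics/top0z.png

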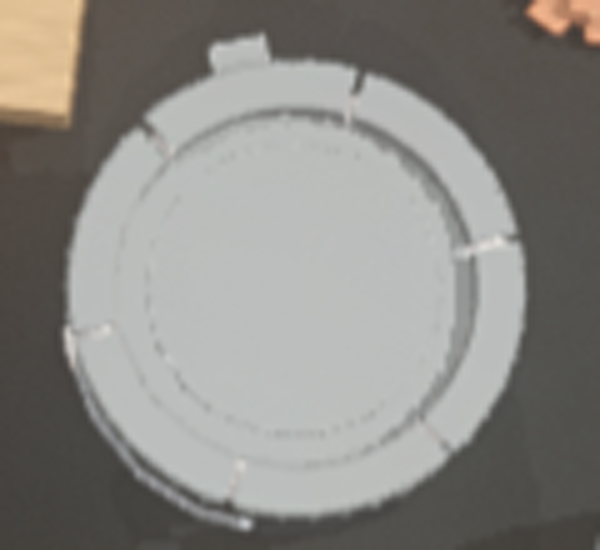

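View pics/side0z.png

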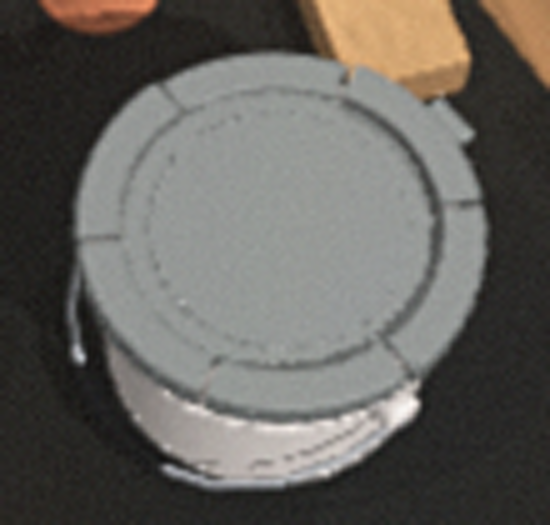

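```bash
python3 - <<'E'
from h import *
im=cv2.imread("pics/top0.png").astype(int)
print(im[198,290:410:2].tolist())
E
```

```text
[[65, 70, 76], [66, 70, 76], [67, 71, 76], [67, 71, 76], [67, 72, 76], [68, 72, 76], [74, 78, 82], [182, 183, 181], [188, 188, 187], [188, 188, 186], [188, 188, 186], [185, 187, 185], [188, 189, 186], [188, 189, 186], [188, 189, 186], [187, 188, 185], [188, 188, 186], [188, 188, 186], [188, 189, 186], [188, 189, 187], [188, 190, 187], [188, 190, 186], [188, 190, 187], [188, 190, 187], [188, 190, 187], [188, 190, 187], [188, 190, 187], [188, 190, 187], [188, 190, 186], [188, 190, 187], [188, 190, 188], [188, 190, 188], [188, 190, 187], [188, 190, 187], [188, 190, 187], [188, 190, 187], [188, 189, 187], [188, 189, 187], [188, 189, 188], [189, 189, 187], [188, 188, 187], [188, 189, 187], [188, 190, 187], [188, 189, 186], [187, 188, 187], [186, 187, 185], [150, 150, 148], [130, 131, 129], [188, 189, 186], [188, 189, 186], [187, 189, 186], [187, 189, 186], [176, 178, 175], [78, 82, 83], [79, 83, 84], [79, 83, 83], [78, 82, 83], [78, 82, 83], [78, 81, 83], [78, 81, 83]]
```

```bash
python3 - <<'E'
from h import *
from scipy.optimize import least_squares
for n,box in (("top",(290,140,410,255)),("side",(320,190,425,290))):
    im=cv2.imread(f"pics/{n}0.png").astype(int)
    m=((im.min(2)>(125 if n=="top" else 85))&(im.max(2)-im.min(2)<22)).astype(np.uint8)
    k=np.zeros_like(m);x0,y0,x1,y1=box;k[y0:y1,x0:x1]=1;m*=k
    m=cv2.morphologyEx(m,cv2.MORPH_OPEN,np.ones((3,3)))
    cs=max(cv2.findContours(m,0,cv2.CHAIN_APPROX_NONE)[0],key=cv2.contourArea)[:,0]
    for z in (.134,.140):
        P=ray(n,cs,z)[:,:2]
        if n=="side": # only the far part (wall not merged)
            P=P[cs[:,1]<235]
        f=least_squares(lambda q:np.hypot(*(P-q[:2]).T)-(q[2] if n=="top" else .099),[.5,0,.1],loss="soft_l1",f_scale=.001).x
        print(n,z,f.round(4),len(P))
# slits from zoom of top
s=np.array([(160,140),(355,97),(485,246),(435,433),(236,482),(90,332)])/5+[290,140]-.4
P=ray("top",s,.137)[:,:2]
print(P.round(4));c=P.mean(0);print(c,P-c,np.degrees(np.arctan2(P[:,1]-c[1],P[:,0]-c[0])))
for nm,uv,z in (("spire",(247,200),.05),("jarcap",(430,252),.104),("box",(285,148),.04),("hammer",(288,290),.03)):print(nm,ray("top",[uv],z))
E
```

```text
top 0.134 [0.5866 0.0196 0.0987] 283
top 0.14 [0.5858 0.02   0.0982] 283
side 0.134 [0.5859 0.0172 0.1   ] 116
side 0.14 [0.584  0.0139 0.1   ] 116
[[ 0.6494  0.0792]
 [ 0.6694 -0.0055]
 [ 0.6047 -0.0621]
 [ 0.5232 -0.0405]
 [ 0.5012  0.0452]
 [ 0.5654  0.1086]]
[0.58552676 0.02080276] [[ 0.06391013  0.05836986]
 [ 0.08385105 -0.02627387]
 [ 0.01915921 -0.08294292]
 [-0.062374   -0.06134395]
 [-0.08437166  0.02436893]
 [-0.02017473  0.08782194]] [  42.40581404  -17.39784934  -76.99322438 -135.47702022  163.88978028
  102.93769303]
spire [[0.58881437 0.25306794 0.05      ]]
jarcap [[ 0.46930058 -0.16484745  0.104     ]]
box [[0.71595968 0.16610852 0.04      ]]
hammer [[0.37783193 0.15522106 0.03      ]]
```

```bash
cat > t.py <<'E'
from h import *
a0=np.radians(76.604);x=np.array([-np.sin(a0),np.cos(a0)]);y=np.array([np.cos(a0),np.sin(a0)])
c=np.array([.586,.019]);S=np.array([.122,.511]);L=S
for k in (1,2,3,4,5,0):
    a=np.radians(13.2+60*k);p=c+.087*np.array([np.cos(a),np.sin(a)]);d=p-L
    print(k,p.round(4),"cm from prev",(100*np.array([d@x,d@y])).round(2));L=p
E
python3 t.py
```

```text
1 [0.6111 0.1023] cm from prev [-57.05 -28.43]
2 [0.5264 0.0824] cm from prev [ 7.78 -3.89]
3 [ 0.5013 -0.0009] cm from prev [ 0.52 -8.68]
4 [ 0.5609 -0.0643] cm from prev [-7.26 -4.79]
5 [ 0.6456 -0.0444] cm from prev [-7.78  3.89]
0 [0.6707 0.0389] cm from prev [-0.52  8.68]
```

```bash
python3 -m jog '[[[-2,-1,0,0,0,0],[-5,-2.5,0,0,0,0],[-8,-4,0,0,0,0],[-11,-5.5,0,0,0,0],[-14,-7,0,0,0,0],[-17,-8.5,0,0,0,0],[-20,-10,0,0,0,0],[-23,-11.5,0,0,0,0],[-26,-13,0,0,0,0],[-28,-14,0,0,0,0],[-30,-15,0,0,0,0],[-30,-15,0,0,0,0]]]' 255 30
```

```text
clock: 1.1
tcp_pos: [0.3811, 0.2929, 0.2309]
ee_rot: [[-0.972, 0.236, 0.001], [0.236, 0.972, -0.002], [-0.001, -0.001, -1.0]]
force: [0.3, 1.1, 0.6]
gripper_width: 0.0002
```

```bash
python3 -m jog '[[[-3,-1.5,0,0,0,0],[-6,-3,0,0,0,0],[-9,-4.5,0,0,0,0],[-12,-6,0,0,0,0],[-15,-7.5,0,0,0,0],[-18,-9,0,0,0,0],[-21,-10.5,0,0,0,0],[-24,-12,0,0,0,0],[-26,-13,2,0,0,0],[-27.05,-13.43,5,0,0,0],[-27.05,-13.43,7,0,0,0],[-27.05,-13.43,7,0,0,0]]]'
python3 - <<'E'
from h import *
for n in("top","side"):
    im=manip.get_image(n)[:,:,::-1];x,y=(270,120) if n=="top" else (290,160)
    cv2.imwrite(f"pics/{n}1.png",cv2.resize(im[y:y+150,x:x+160],None,fx=4,fy=4,interpolation=cv2.INTER_CUBIC))
o=manip.get_obs();print(o["tcp_pos"],o["force"],o["ee_rot"])
E
```

```text
clock: 2.1
tcp_pos: [0.6075, 0.1012, 0.1558]
ee_rot: [[-0.973, 0.233, -0.01], [0.233, 0.973, -0.001], [0.009, -0.004, -1.0]]
force: [-1.5, 0.2, -0.9]
gripper_width: -0.0002
[0.60949428 0.10228187 0.1604511 ] [ 0.0559759  -0.14125775  0.17676509] [[-9.72882366e-01  2.31277562e-01 -3.25442576e-03]
 [ 2.31279627e-01  9.72887281e-01 -2.68077038e-04]
 [ 3.10418922e-03 -1.01348980e-03 -9.99994668e-01]]
```

View pics/top1.png

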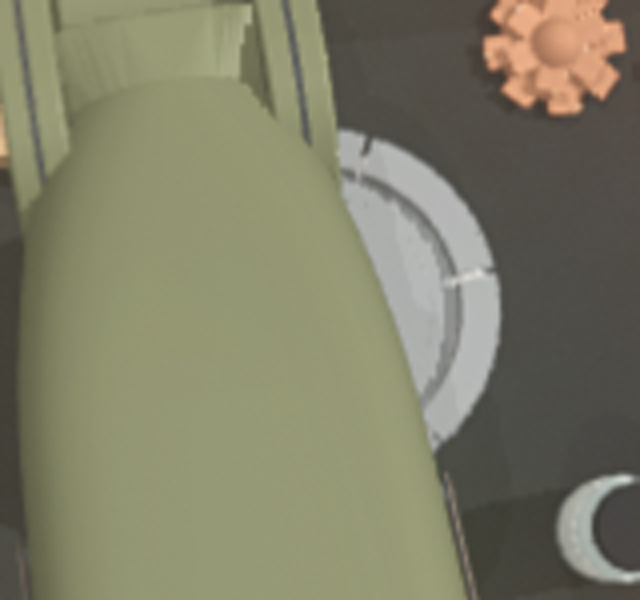

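View pics/side1.png

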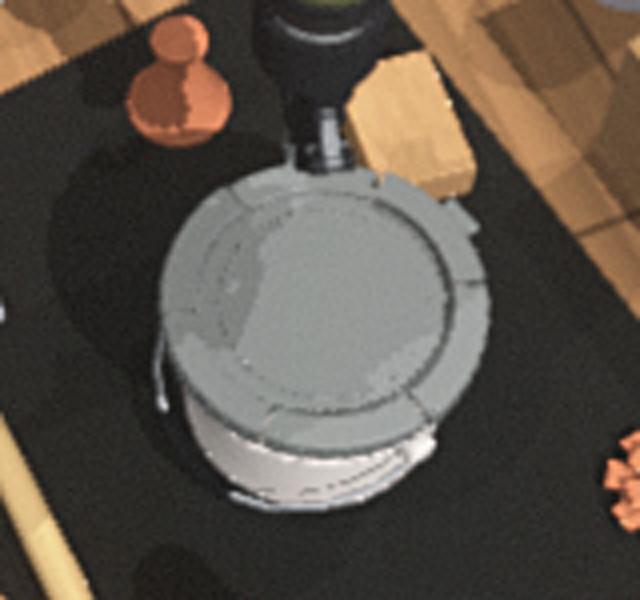

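The side view shows the shut fingertips over the far edge of the lid, at about (371,202) in full-picture pixels, above section 1. Now I'll press.

```bash
python3 -m jog '[[[0,0,1,0,0,0],[0,0,1.8,0,0,0],[0,0,2.1,0,0,0],[0,0,2.3,0,0,0],[0,0,2.5,0,0,0],[0,0,2.6,0,0,0],[0,0,2.6,0,0,0]]]'
```

```text
clock: 2.78
tcp_pos: [0.6107, 0.102, 0.1354]
ee_rot: [[-0.973, 0.232, 0.0], [0.232, 0.973, 0.0], [-0.0, 0.0, -1.0]]
force: [0.4, 0.6, 0.3]
gripper_width: -0.0
```

```bash
python3 -m jog '[[[0,0,0.1,0,0,0],[0,0,0.2,0,0,0],[0,0,0.3,0,0,0],[0,0,0.4,0,0,0],[0,0,0.4,0,0,0]]]'
```

```text
clock: 3.2
tcp_pos: [0.6113, 0.1022, 0.1338]
ee_rot: [[-0.973, 0.232, 0.003], [0.232, 0.973, 0.001], [-0.002, 0.001, -1.0]]
force: [-3.4, -1.1, 11.0]
gripper_width: 0.0001
```

```bash
python3 -m jog '[[[0,0,-2,0,0,0],[2,-1,-2,0,0,0],[5,-2.5,-2,0,0,0],[7.78,-3.89,-2,0,0,0],[7.78,-3.89,-2,0,0,0],[7.78,-3.89,-2,0,0,0],[7.78,-3.89,-1.3,0,0,0],[7.78,-3.89,-0.9,0,0,0],[7.78,-3.89,-0.7,0,0,0],[7.78,-3.89,-0.5,0,0,0],[7.78,-3.89,-0.5,0,0,0]]]'
python3 -m jog '[[[0,0,0.1,0,0,0],[0,0,0.2,0,0,0],[0,0,0.3,0,0,0],[0,0,0.4,0,0,0],[0,0,0.5,0,0,0],[0,0,0.6,0,0,0],[0,0,0.6,0,0,0]]]'
```

```text
clock: 4.12
tcp_pos: [0.5265, 0.0822, 0.1356]
ee_rot: [[-0.973, 0.232, -0.001], [0.232, 0.973, -0.0], [0.001, -0.0, -1.0]]
force: [0.2, -0.4, -0.9]
gripper_width: -0.0002
clock: 4.7
tcp_pos: [0.5261, 0.0825, 0.1337]
ee_rot: [[-0.973, 0.231, 0.002], [0.231, 0.973, 0.001], [-0.002, 0.002, -1.0]]
force: [-6.9, -0.3, 21.9]
gripper_width: -0.0001
```

```bash
python3 -m jog '[[[0,0,-2,0,0,0],[0.2,-2.5,-2,0,0,0],[0.4,-5.5,-2,0,0,0],[0.52,-8.68,-2,0,0,0],[0.52,-8.68,-2,0,0,0],[0.52,-8.68,-2,0,0,0],[0.52,-8.68,-1.4,0,0,0],[0.52,-8.68,-1,0,0,0],[0.52,-8.68,-0.8,0,0,0],[0.52,-8.68,-0.7,0,0,0],[0.52,-8.68,-0.7,0,0,0]]]'
python3 -m jog '[[[0,0,0.1,0,0,0],[0,0,0.2,0,0,0],[0,0,0.3,0,0,0],[0,0,0.4,0,0,0],[0,0,0.5,0,0,0],[0,0,0.6,0,0,0],[0,0,0.7,0,0,0],[0,0,0.7,0,0,0]]]'
```

```text
clock: 5.62
tcp_pos: [0.5008, -0.0004, 0.1368]
ee_rot: [[-0.973, 0.231, -0.001], [0.231, 0.973, 0.0], [0.001, 0.0, -1.0]]
force: [-0.4, -0.4, -0.4]
gripper_width: 0.0001
clock: 6.28
tcp_pos: [0.5007, -0.001, 0.1337]
ee_rot: [[-0.973, 0.232, 0.002], [0.232, 0.973, 0.0], [-0.002, 0.001, -1.0]]
force: [-8.3, -0.0, 24.4]
gripper_width: 0.0001
```

```bash
python3 -m jog '[[[0,0,-2,0,0,0],[-2,-1.3,-2,0,0,0],[-5,-3.3,-2,0,0,0],[-7.26,-4.79,-2,0,0,0],[-7.26,-4.79,-2,0,0,0],[-7.26,-4.79,-2,0,0,0],[-7.26,-4.79,-1.4,0,0,0],[-7.26,-4.79,-1,0,0,0],[-7.26,-4.79,-0.8,0,0,0],[-7.26,-4.79,-0.7,0,0,0],[-7.26,-4.79,-0.7,0,0,0]]]'
python3 -m jog '[[[0,0,0.1,0,0,0],[0,0,0.2,0,0,0],[0,0,0.3,0,0,0],[0,0,0.4,0,0,0],[0,0,0.5,0,0,0],[0,0,0.6,0,0,0],[0,0,0.7,0,0,0],[0,0,0.7,0,0,0]]]'
```

```text
clock: 7.2
tcp_pos: [0.5596, -0.0639, 0.1369]
ee_rot: [[-0.973, 0.231, -0.001], [0.231, 0.973, 0.0], [0.001, 0.0, -1.0]]
force: [0.1, 0.2, 0.0]
gripper_width: 0.0002
clock: 7.87
tcp_pos: [0.5606, -0.0647, 0.1337]
ee_rot: [[-0.973, 0.232, 0.003], [0.232, 0.973, -0.001], [-0.003, 0.0, -1.0]]
force: [-6.5, -0.6, 19.1]
gripper_width: 0.0001
```

```bash
python3 -m jog '[[[0,0,-2,0,0,0],[-2,1,-2,0,0,0],[-5,2.5,-2,0,0,0],[-7.78,3.89,-2,0,0,0],[-7.78,3.89,-2,0,0,0],[-7.78,3.89,-2,0,0,0],[-7.78,3.89,-1.4,0,0,0],[-7.78,3.89,-1,0,0,0],[-7.78,3.89,-0.9,0,0,0],[-7.78,3.89,-0.8,0,0,0],[-7.78,3.89,-0.8,0,0,0]]]'
python3 -m jog '[[[0,0,0.1,0,0,0],[0,0,0.2,0,0,0],[0,0,0.3,0,0,0],[0,0,0.4,0,0,0],[0,0,0.5,0,0,0],[0,0,0.6,0,0,0],[0,0,0.7,0,0,0],[0,0,0.8,0,0,0],[0,0,0.8,0,0,0]]]'
```

```text
clock: 8.78
tcp_pos: [0.6441, -0.0449, 0.1381]
ee_rot: [[-0.973, 0.232, -0.001], [0.232, 0.973, 0.0], [0.001, -0.0, -1.0]]
force: [-0.5, 0.4, 0.1]
gripper_width: 0.0002
clock: 9.53
tcp_pos: [0.6458, -0.045, 0.1337]
ee_rot: [[-0.973, 0.232, 0.003], [0.232, 0.973, -0.001], [-0.004, 0.0, -1.0]]
force: [-5.3, 0.0, 16.6]
gripper_width: 0.0
```

```bash
python3 -m jog '[[[0,0,-2,0,0,0],[-0.2,2.5,-2,0,0,0],[-0.4,5.5,-2,0,0,0],[-0.52,8.68,-2,0,0,0],[-0.52,8.68,-2,0,0,0],[-0.52,8.68,-2,0,0,0],[-0.52,8.68,-1.4,0,0,0],[-0.52,8.68,-1,0,0,0],[-0.52,8.68,-0.9,0,0,0],[-0.52,8.68,-0.8,0,0,0],[-0.52,8.68,-0.8,0,0,0]]]'
python3 -m jog '[[[0,0,0.1,0,0,0],[0,0,0.2,0,0,0],[0,0,0.3,0,0,0],[0,0,0.4,0,0,0],[0,0,0.5,0,0,0],[0,0,0.6,0,0,0],[0,0,0.7,0,0,0],[0,0,0.8,0,0,0],[0,0,0.8,0,0,0]]]'
```

```text
clock: 10.45
tcp_pos: [0.6698, 0.0377, 0.1379]
ee_rot: [[-0.973, 0.233, -0.001], [0.233, 0.973, -0.0], [0.001, -0.0, -1.0]]
force: [0.2, -0.2, -0.1]
gripper_width: 0.0
clock: 11.2
tcp_pos: [0.6711, 0.0387, 0.1336]
ee_rot: [[-0.973, 0.232, 0.004], [0.232, 0.973, 0.0], [-0.004, 0.001, -1.0]]
force: [-4.1, 0.1, 14.3]
gripper_width: -0.0001
```

```bash
python3 -m jog '[[[0,0,-2,0,0,0],[0,0,-5,0,0,0],[0,0,-8,0,0,0],[2,2,-10,0,0,0],[4,4,-10,0,0,0],[6.5,6.5,-10,0,0,0],[9,9,-10,0,0,0],[11.5,11.5,-10,0,0,0],[14,14,-10,0,0,0],[16.5,16.5,-10,0,0,0],[19,19,-10,0,0,0],[21.5,21.5,-10,0,0,0]]]'
python3 -m jog '[[[3,1.5,0,0,0,0],[6,3,0,0,0,0],[9,4.5,0,0,0,0],[12,6,0,0,0,0],[15,7.5,0,0,0,0],[18,9,0,0,0,0],[20,10,0,0,0,0],[20,10,0,0,0,0],[20,10,0,0,0,0]]]'
python3 - <<'E'
from h import *
for n in("top","side"):
    im=manip.get_image(n)[:,:,::-1];cv2.imwrite(f"pics/{n}2.png",im);x,y=(290,140) if n=="top" else (315,190)
    cv2.imwrite(f"pics/{n}2z.png",cv2.resize(im[y:y+110,x:x+120],None,fx=5,fy=5,interpolation=cv2.INTER_CUBIC))
E
```

```text
clock: 12.2
tcp_pos: [0.5098, 0.2989, 0.2302]
ee_rot: [[-0.973, 0.232, 0.0], [0.232, 0.973, 0.0], [-0.0, 0.0, -1.0]]
force: [0.2, -0.2, 0.2]
gripper_width: -0.0002
clock: 12.95
tcp_pos: [0.3386, 0.4419, 0.2302]
ee_rot: [[-0.973, 0.229, 0.0], [0.229, 0.973, -0.0], [-0.0, -0.0, -1.0]]
force: [-0.2, 0.8, -0.5]
gripper_width: 0.0002
```

View pics/top2z.png

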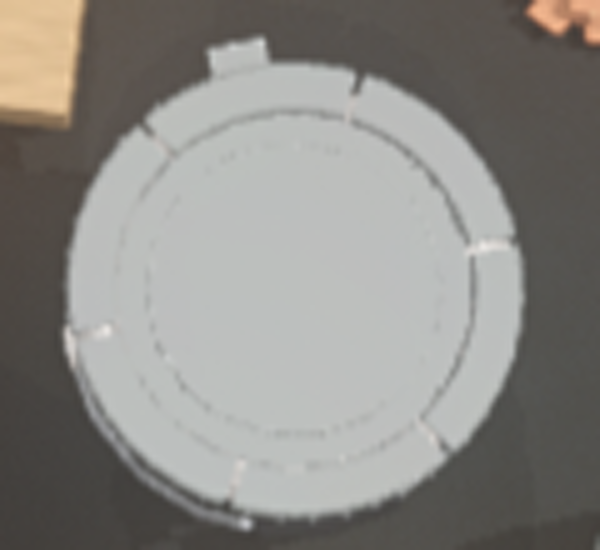

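View pics/side2z.png

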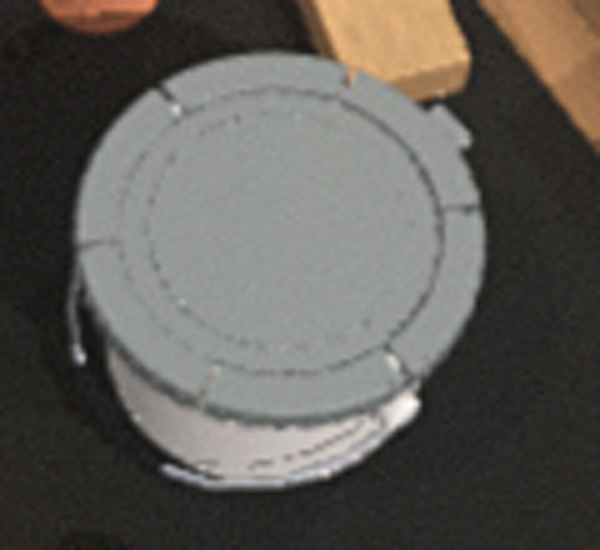

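View pics/top2.png

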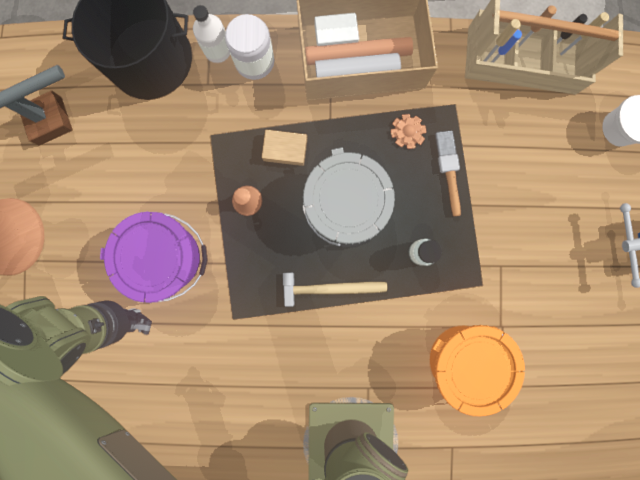

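After pressing, the wide inner shadows at sections 0, 4 and 5 have shrunk to a thin, even line all the way round. The tub is still at about (349,198), its neighbours haven't moved, and the arm is clear.

```bash
python3 -c "
from workcell import manip
print(manip.finish_job(),manip.get_obs()['clock'])"
```

```text
the job is handed in; nothing more can be done
the job is handed in; nothing more can be done
```

I pressed all six rim sections down with the shut fingertips, backed the arm away clear of everything, and handed the job in at about 13 s.

- **Height and force:** every press ended with the fingertips at 133.6–133.8 mm, against the 134 mm expected for a shut section. The upward force there was 11 to 24 N. The highest total force read at the end of a move was about 26 N.
- **Pictures afterwards:** the wide shadows inside the rim at sections 0, 4 and 5 had shrunk to an even thin line. The tub and the things around it look unmoved.
- **What I didn't see:** the state readings never caught a section in mid-snap. None showed a force at 137–138 mm, even for sections that the shadows suggest were raised. They may have snapped during the approach just before the reading. That they are shut rests on the final heights and the pictures.
- **Small disagreement:** the two cameras put the tub's centre 2 to 4 mm apart in y, well within the 21 mm rim width. I used a point close to the top camera's.

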